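# Lock out the fur seaming machine for service

## Task

Lock the seaming machine out for service. First throw the red-balled isolator lever on the grey control box fully over to the red-patch (off) side, then turn the lock collar on the machine clockwise by its black handle until the red pointer lines up with the red mark, and push the red-gripped locking pin upright through the collar's eye, fully home until its flange rests on the collar. Only then press the green start button fully down and let it go, to prove that the machine is dead, leaving everything locked and all other things where they are.

Things in the scene. Friction and masses are not known exactly. Their poses are not given: they have to be found in the camera images.
- machine: Gold seaming machine on a black base plate, fixed. Origin at table height under the lock collar's axis; z up, x away from the robot at yaw 0. Its gold deck covers x -115 to 105, y -85 to 85 mm, top at z 60 mm. The tall gearbox stands at its +y side. The red mark, a 24 x 8 mm stripe on the deck, lies on the -x side of the collar at x -113 to -89, y 0.
- gearbox_top (a point): Centre of the gearbox top, 156 mm above the table. The gearbox covers x -100 to 10, y 85 to 175 mm in the machine frame, with a thin handle over it up to z 171 mm; a black hand wheel (88 mm) on its -x face reaches to x -131 and z 124 mm, and two thin discs and the handle on its +x face reach to x 56 mm.
- collar_axis (a point): Point on the collar's vertical turning axis, on the deck's top (z 60 mm); axes as the machine's. The collar is a flat steel ring 100 mm across and 10 mm thick lying on the deck (its top at z 70 mm), round a steel boss that stands 3 mm above it (a small brass stud to 7 mm).
- collar (a joint): Angle of the lock collar, rad: 0 is the unlocked end, growing clockwise seen from above. At 1.30 the red pointer on the handle's ear meets the red mark (locked): handle to the machine's -x, eye to its +x. It turns on past the mark to a stop at 1.70, so stop it at the mark. It stays where it is left; turning takes about 0.12 N m (2 N at the handle).
- collar_handle (a point): Centre of the top of the collar's handle: an upright black round post, 20 mm diameter, 45 mm tall (z 70 to 115 mm), on the collar's ear 62 mm from the axis. A red pointer line (12 x 8 mm) is painted on the ear just outside it.
- collar_eye (a point): Centre of the collar's eye at the upper face (z 70 mm): a 21 mm hole in the square ear across from the handle, 62 mm from the axis. At the locked mark it stands over the pin hole.
- pin_hole (a point): Centre of the mouth of the pin hole in the gold deck (z 60 mm), 62 mm from the collar axis on the machine's +x side; 14.5 mm diameter, 44 mm deep, vertical; axes as the machine's, z up.
- pin: Locking pin with a RED grip, 100 mm long, 110 g, upright in the rack. Origin at the centre of its lower tip, z up: tapered steel shaft 12 mm thick from 0 to 50 mm, flange 28 mm wide from 50 to 56, round red grip 24 mm thick from 56 to 100. In the rack its tip is 10 mm above the table; home in the machine, 20 mm above it (40 mm below the pin hole's mouth), flange on the collar.
- rack: Wooden block 170 (x) x 60 (y) x 60 mm high, fixed; origin under its centre. Three through holes of 14 mm at x -50, 0, +50 mm hold the red, blue and black pins in any order, flanges resting on its top. Take a pin with the fingers on its y sides, clear of the neighbours.
- panel: Grey control box 130 (x) x 200 (y) x 45 mm high, fixed; origin under its centre, x away from the robot at yaw 0. Lever at y +50 mm, start button at y -55 mm. Under the lever a green patch on the -x side (running) and a red patch on the +x side (off).
- isolator (a joint): Angle of the isolator lever, rad: 0 leaning 0.5 rad to the panel's -x (on), 1.0 at its stop leaning 0.5 rad to +x (off). It stays where it is left; about 1 N at the ball moves it.
- isolator_tip (a point): Centre of the red ball (26 mm) on the end of the isolator lever, 90 mm from the lever's pivot, which is 67 mm above the table. The rod is 10 mm thick.
- start (a joint): Travel of the green start button, m: 0 up, 0.006 fully down; sprung back, 5 N presses it fully down.
- start_top (a point): Centre of the top of the green start button, 36 mm diameter, about 67 mm above the table, pressed straight down.
- blue_pin: Same as the pin but with a blue grip, in the rack; to be left there.
- black_pin: Same as the pin but with a black grip, in the rack; to be left there.
- black_cone: Black thread cone on a red foot, 72 mm wide, 164 mm tall; origin under its centre. Leave alone.
- red_cone: Red thread cone, 72 mm wide, 104 mm tall; origin under its centre. Leave alone.
- oil_bottle: White oil bottle, 48 mm wide, 130 mm tall; origin under its centre. Leave alone.
- screwdriver: Screwdriver 170 mm long lying on the table. Leave alone.
- pin_dish: White bowl, 76 mm wide, 28 mm tall; origin under its centre. Leave alone.
- bobbin: Aluminium bobbin, 52 mm wide, 38 mm tall; origin under its centre. Leave alone.

How it is judged:
By the outcome, as a careful person would: the job done as asked, in the order asked, and still so for the second after the job is handed in, with the robot touching nothing.
It also fails if it takes over 72 s, if anything falls off the work surface, if the arm or the gripper's body presses on something with over 40 N, if the wrist force passes 120 N, or if a joint passes its speed limit or range.

## Robot

A 6-joint arm with a two-finger parallel gripper is mounted at the origin on the work surface. World frame = base frame: x ahead of the robot, y to its left, z up, the work surface at z = 0. Lengths are in m, angles in rad, forces in N, time in s.
With the tool pointing down it reaches from about 0.3 to 0.875 m from the base axis. Payload 6.4 kg.
Tool frame: the origin (TCP) lies at the very end of the fingers, on their centre line; the grasp point (between the pads) lies 19 mm behind it; z points along the fingers, x is the direction in which the jaws open and shut, and the axes are right-handed (so a half turn about z gives the same grasp; the last joint's range is limited). The gripper opens to 88 mm and grips with 3 to 60 N. Pads are 18 mm wide; open, the fingers measure 123 mm over their backs; the gripper's body (75 mm by 187 mm) begins 45 mm behind the grasp point.
Start: joints at [-1.379, 0.181, 1.607, -0, 1.354, -0.206], TCP at [0.223, -0.53, 0.239] pointing down, gripper open.
Joint ranges: [-2.99, 2.99], [-0.89, 2.07], [0.3, 2.58], [-1.14, 4.28], [0, 2.63], [-3.12, 3.12]. Speed limits (rad/s): [2.57, 2.57, 3.01, 3.14, 3.14, 3.14].

## Interface

Orientations are given as a unit quaternion [w, x, y, z].
In Python, from rig import r gives the robot as it stands. Calls block until the motion is done:
- r.move_ptp(position, orientation): joint-space move of the TCP to a pose.
- r.servo_line(position, attitude=None, v=0.15): straight line of the TCP; attitude=None keeps the orientation; v is the mean speed in m/s.
- r.movej(angles): joint-space move.
- r.ungrasp() and r.grab(newtons=None): open the fingers fully, or close them until they stop; newtons is the grip in N (None keeps the last).
- r.dwell(seconds).
- r.ik(position, orientation): joint angles nearest the present ones, or None.
- r.get_obs(): the state.
- r.snapshot(name): name is "scene" or "top" or "wrist"; returns a dict with "frame" (400x640x3 uint8, red, green, blue), "fov_y" (degrees; the focal length in pixels is half the picture's height over the tangent of half this angle, whatever the lens; pixels are square), "cx", "cy" (the principal point, pixels), "rvec" (rotation vector, rad) and "tvec" (3), from world to camera coordinates, as OpenCV has them. Camera axes: x right, y down, z forward; pixel columns grow to the right and rows downward; lengths in m; the calibration is good to about 2 mm. A picture is of the moment at which its call begins. There is no depth.
A pose or a line that the arm cannot do raises r.IKError and nothing moves.
- r.finish_job(): hands the job in, once; it reports no verdict.
The state is a dict: "t": time; "qpos": joint angles; "joint_vel": joint speeds; "joint_efforts": joint torques, N m; "position": TCP position; "ee_rot": TCP orientation; "wrist_force": force on the tool from outside, world axes, zero at the start; "ft_torque": the same for the moment, N m; "finger_gap": finger opening in m.
Only numpy, scipy, OpenCV 4.12 (cv2) and the standard library are available. Lean on these libraries where they do the work, as an engineer would, in place of code of your own. Each camera call takes 0.05 s, during which the arm holds its last target. There are 200 camera calls.

## Working session

There is one attempt and no reset: what is moved stays moved. The work goes in short steps, each a Python script; the robot and the scene stay as the last script left them, time stands still between calls to the robot, and variables do not carry over. Pictures are saved under pics/ and viewed, about 8 in all and at most 12, crops included, and the job is handed in when it is done.

```bash
ls; mkdir -p pics; cat > h.py <<'E'
import numpy as np, cv2
from rig import r
def snap(n,f,crop=None,s=1):
    d=r.snapshot(n); im=d["frame"]; np.savez('pics/'+f+'.npz',**{k:np.asarray(v) for k,v in d.items()})
    im=cv2.cvtColor(np.asarray(im),cv2.COLOR_RGB2BGR)
    cv2.imwrite('pics/'+f+'_full.png',im)
    if crop: im=im[crop[1]:crop[3],crop[0]:crop[2]]
    if s!=1: im=cv2.resize(im,None,fx=s,fy=s,interpolation=cv2.INTER_CUBIC)
    cv2.imwrite('pics/'+f+'.png',im); return d
def cam(d):
    f=200/np.tan(np.radians(float(d["fov_y"]))/2)
    K=np.array([[f,0,float(d["cx"])],[0,f,float(d["cy"])],[0,0,1]])
    R=cv2.Rodrigues(np.asarray(d["rvec"],float))[0]; return K,R,np.asarray(d["tvec"],float).ravel()
def px2w(d,uv,z):
    K,R,t=cam(d); ray=R.T@np.linalg.solve(K,[uv[0],uv[1],1]); c=-R.T@t
    return c+ray*(z-c[2])/ray[2]
def w2px(d,p):
    K,R,t=cam(d); q=K@(R@np.asarray(p,float)+t); return q[:2]/q[2]
def down(yaw): # tool z down, tool x (jaw axis) at yaw in world
    return np.array([0,np.cos(yaw/2),np.sin(yaw/2),0])
E
python3 - <<'E'
from h import *
for n in("top","scene"):
    d=snap(n,n+"0",s=1.25); K,R,t=cam(d); print(n,K[0,0],-R.T@t,R[2])
o=r.get_obs(); print(o["t"],o["position"],o["ee_rot"],o["finger_gap"])
E
```

```text
pics
top 446.60343974969317 [ 0.47445667 -0.0103243   1.3670352 ] [ 0.06802098  0.01697277 -0.99753951]
scene 419.5772860783108 [1.07055139 0.71947055 0.76534506] [-0.47638346 -0.64311509 -0.59955131]
0.1 [ 0.22269947 -0.52960255  0.23790647] [-5.67948366e-04  8.32895307e-01 -5.53430014e-01 -5.51229220e-04] 0.08803184151583185
```

View pics/top0.png

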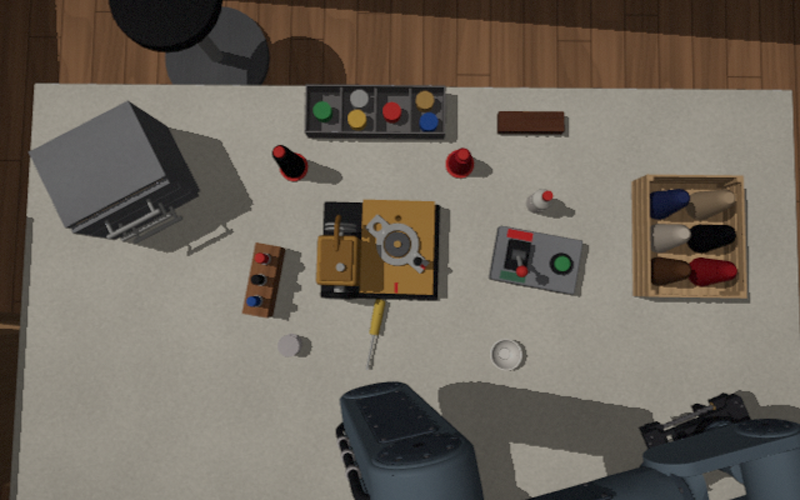

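View pics/scene0.png

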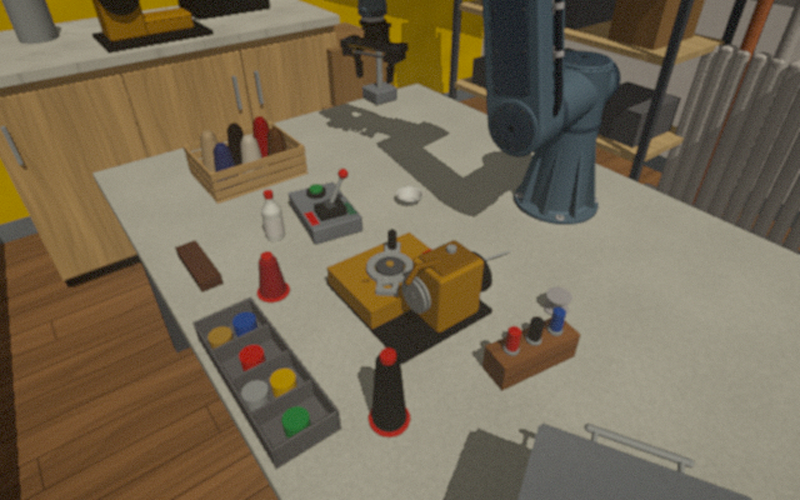

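```bash
python3 - <<'E'
import cv2,numpy as np
im=cv2.imread('pics/top0_full.png')
def c(x0,y0,x1,y1,s):
    return cv2.resize(im[y0:y1,x0:x1],None,fx=s,fy=s,interpolation=cv2.INTER_CUBIC)
a=c(190,155,360,245,4.5); b=c(385,175,475,240,3); e=c(190,240,260,260,3)
o=np.zeros((600,765,3),np.uint8); o[:405,:765]=a; o[405:600,:270]=b
o=cv2.convertScaleAbs(o,alpha=1.4)
cv2.imwrite('pics/crop1.png',o)
E
```

```text
(no output)
```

View pics/crop1.png

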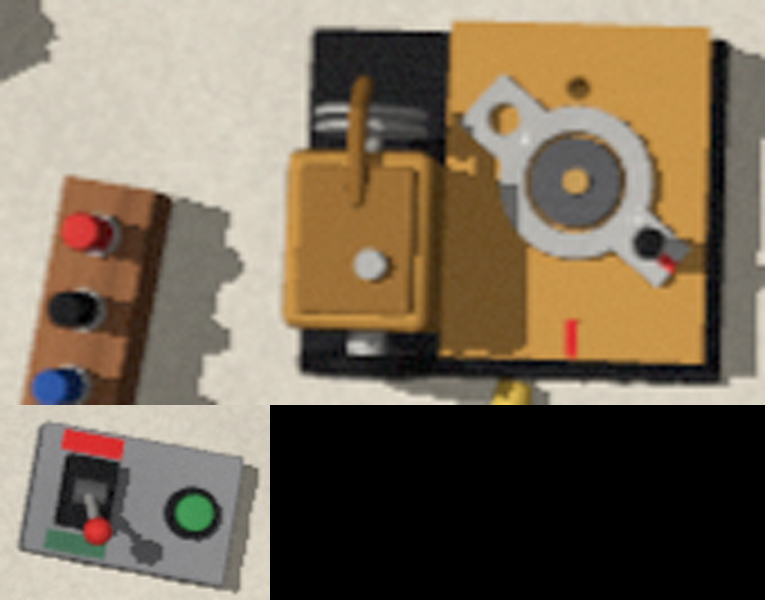

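```bash
python3 - <<'E'
from h import *
d=dict(np.load('pics/top0.npz'))
A=lambda x,y:(190+x/4.5,155+y/4.5); B=lambda x,y:(385+x/3,175+(y-405)/3)
P={}
for n,uv,z in [("axis",A(576,181),.067),("hole",A(578,88),.06),("handle",A(650,242),.115),("eye",A(505,119),.07),("mark",A(571,338),.06),
 ("red",A(82,231),.11),("black",A(70,307),.11),("blue",A(53,384),.11),("gb",A(360,240),.156),
 ("btn",B(194,513),.067),("ball",B(97,531),.146),("redpatch",B(93,444),.045),("greenpatch",B(75,543),.045),
 ("pc1",B(42,424),.045),("pc2",B(242,458),.045),("pc3",B(222,585),.045),("pc4",B(22,548),.045)]:
    P[n]=px2w(d,uv,z); print(n,P[n].round(4))
l=lambda a,b:(np.linalg.norm((P[a]-P[b])[:2]).round(4),np.degrees(np.arctan2(*(P[a]-P[b])[[1,0]])).round(1))
for p in [("hole","axis"),("axis","mark"),("handle","axis"),("eye","axis"),("red","black"),("black","blue"),("btn","ball"),("redpatch","greenpatch"),("pc1","pc4"),("pc2","pc3"),("pc2","pc1")]: print(p,l(*p))
E
```

```text
axis [0.5721 0.0174 0.067 ]
hole [0.6337 0.0173 0.06  ]
handle [ 0.531  -0.0303  0.115 ]
eye [0.6116 0.0641 0.07  ]
mark [0.4704 0.0192 0.06  ]
red [0.5329 0.3267 0.11  ]
black [0.4851 0.3327 0.11  ]
blue [0.4368 0.3417 0.11  ]
gb [0.5278 0.1455 0.156 ]
btn [ 0.5317 -0.365   0.067 ]
ball [ 0.5106 -0.2557  0.146 ]
redpatch [ 0.5994 -0.272   0.045 ]
greenpatch [ 0.5015 -0.2545  0.045 ]
pc1 [ 0.6185 -0.2218  0.045 ]
pc2 [ 0.5876 -0.4183  0.045 ]
pc3 [ 0.4626 -0.398   0.045 ]
pc4 [ 0.4957 -0.2026  0.045 ]
('hole', 'axis') (np.float64(0.0616), np.float64(-0.2))
('axis', 'mark') (np.float64(0.1017), np.float64(-1.0))
('handle', 'axis') (np.float64(0.063), np.float64(-130.7))
('eye', 'axis') (np.float64(0.0611), np.float64(49.8))
('red', 'black') (np.float64(0.0482), np.float64(-7.1))
('black', 'blue') (np.float64(0.0491), np.float64(-10.7))
('btn', 'ball') (np.float64(0.1113), np.float64(-79.1))
('redpatch', 'greenpatch') (np.float64(0.0995), np.float64(-10.2))
('pc1', 'pc4') (np.float64(0.1243), np.float64(-8.9))
('pc2', 'pc3') (np.float64(0.1266), np.float64(-9.2))
('pc2', 'pc1') (np.float64(0.199), np.float64(-98.9))
```

```bash
cat >> h.py <<'E'
def pose(p,yawdeg):
    best=None
    for k in(-360,-180,0,180,360):
        y=np.radians(yawdeg+k)
        if abs(y)>np.pi+1e-6: continue
        q=r.ik(list(p),list(down(y)))
        if q is not None:
            c=np.abs(np.array(q)-r.get_obs()["qpos"])[5]+ (5 if abs(q[5])>2.8 else 0)
            if best is None or c<best[0]: best=(c,down(y),q)
    return best
def st(m=""):
    o=r.get_obs(); print(m,"t%.2f"%o["t"],np.round(o["position"],4),"F",np.round(o["wrist_force"],1),"gap%.4f"%o["finger_gap"],"q6 %.2f"%o["qpos"][5]); return o
E
python3 - <<'E'
from h import *
lev=np.array([.549,-.261]); u=np.array([np.cos(np.radians(9)),-np.sin(np.radians(9))])
g=lambda x,z:list(lev+u*x)+[z]
b=pose(g(-.085,.2),81); print(b)
r.grab(10); st()
r.move_ptp(g(-.085,.2),list(b[1])); st()
r.servo_line(g(-.085,.132),v=.2); st()
r.servo_line(g(.008,.132),v=.12); st()
x=.008
while x<.032:
    x+=.002; r.servo_line(g(x,.132),v=.05); o=st(round(x,3))
    if np.dot(o["wrist_force"][:2],u)<-8: break
r.servo_line(g(x-.05,.132),v=.2); r.servo_line(g(x-.05,.25),v=.3); st()
snap("top","top1",(385,165,485,250),6)
E
```

```text
(np.float64(1.2192816146553087), array([ 0.        ,  0.64944805, -0.76040597,  0.        ]), array([-7.14895504e-01,  1.12400497e-01,  1.76620613e+00, -4.44089210e-16,
        1.26298603e+00,  1.01298046e+00]))
 t1.40 [ 0.2228 -0.5301  0.2387] F [-0.4  0.4  0.2] gap0.0004 q6 -0.21
 t2.80 [ 0.4649 -0.2484  0.2002] F [-0.4  0.1 -0.6] gap0.0004 q6 1.01
 t3.29 [ 0.4649 -0.2484  0.1322] F [-0.2 -0.7  0.4] gap0.0005 q6 1.01
 t4.22 [ 0.5567 -0.2622  0.1322] F [-0.5 -0.1  0.5] gap0.0005 q6 1.10
0.01 t4.47 [ 0.5587 -0.2626  0.1322] F [0.8 0.  0.5] gap0.0005 q6 1.10
0.012 t4.72 [ 0.5608 -0.2629  0.132 ] F [-0.6  0.4 -0.1] gap0.0003 q6 1.10
0.014 t4.97 [ 0.5629 -0.2632  0.1319] F [-0.5  0.2  0.1] gap0.0004 q6 1.10
0.016 t5.22 [ 0.565  -0.2635  0.132 ] F [0.1 1.1 0.4] gap0.0005 q6 1.10
0.018 t5.47 [ 0.567  -0.2638  0.1321] F [-0.3  0.1  0.6] gap0.0008 q6 1.10
0.02 t5.72 [ 0.5689 -0.2641  0.1321] F [-0.1 -0.4 -0.3] gap0.0007 q6 1.10
0.022 t5.97 [ 0.5709 -0.2645  0.132 ] F [-0.4 -0.6 -0.1] gap0.0002 q6 1.11
0.024 t6.22 [ 0.5718 -0.2646  0.1318] F [-4.7  0.6  2.4] gap0.0006 q6 1.11
0.026 t6.47 [ 0.5721 -0.2646  0.1317] F [-12.6   2.8   7.8] gap0.0006 q6 1.11
 t7.41 [ 0.5265 -0.2577  0.2513] F [ 0.3 -0.4 -0.6] gap0.0005 q6 1.07
```

View pics/top1.png

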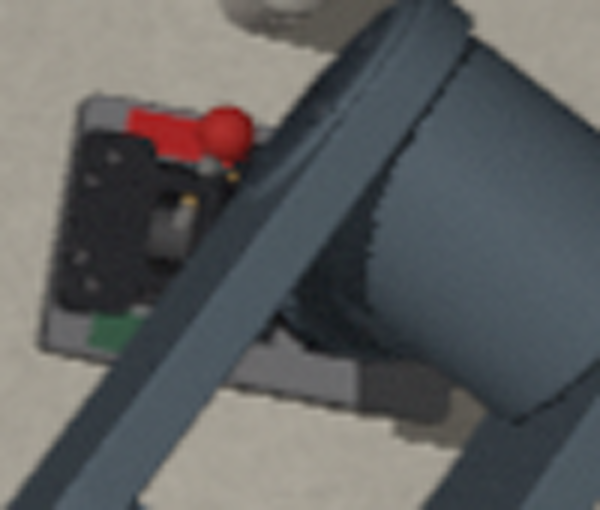

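The lever's ball is now at crop (228,133), over the red patch, and the force rose to 12 N at its stop. Next is the collar: hover, then take a wrist look.

```bash
python3 - <<'E'
from h import *
p=[.52,.0,.27]; b=pose(p,49.3); print(b)
r.move_ptp(p,list(b[1])); r.ungrasp(); st()
d=snap("wrist","w1",s=1.25); K,R,t=cam(d); print(K[0,0],-R.T@t,R[2])
for n,q in dict(axis=(.5721,.0174,.067),hole=(.6337,.0173,.06),handle=(.531,-.0303,.115),eye=(.6116,.0641,.07),mark=(.4704,.0192,.06)).items(): print(n,(w2px(d,q)*1.25).round(1))
E
```

```text
(np.float64(0.9827457103758139), array([ 0.        ,  0.41707409, -0.90887249,  0.        ]), array([-2.28522273e-01,  3.05424744e-02,  1.70743320e+00, -4.44089210e-16,
        1.40361698e+00,  2.05262306e+00]))
 t9.79 [0.52 0.   0.27] F [ 0.2 -0.1  0.1] gap0.0880 q6 2.05
316.5848515154382 [ 0.58072834 -0.05207822  0.41573046] [-0.23266276  0.20028937 -0.95171015]
axis [353.7 187. ]
hole [305.8 131.2]
handle [428.1 196.3]
eye [283.1 188.1]
mark [426.  267.9]
```

View pics/w1.png

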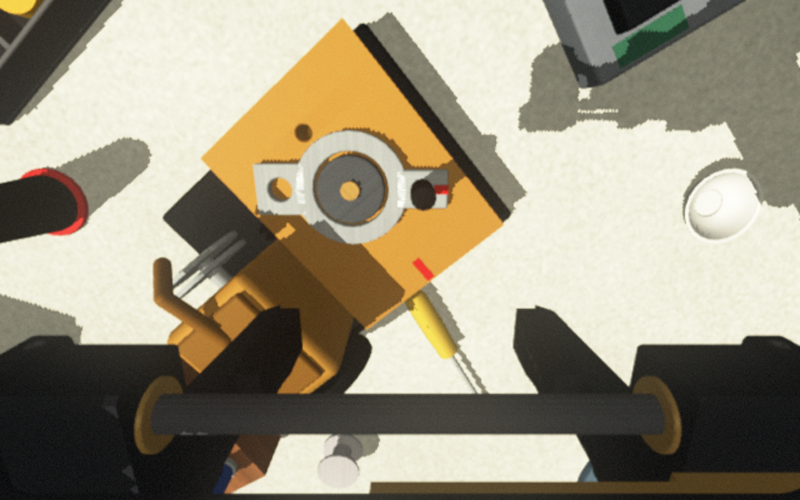

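```bash
python3 - <<'E'
from h import *
d=dict(np.load('pics/w1.npz'))
for n,uv,z in [("axis",(349.5,190),.067),("hole",(303,132),.06),("eye",(279.5,188),.07),("mark",(423.5,269),.06),("handle",(424,193),.115)]:
    print(n,px2w(d,np.array(uv)/1.25,z).round(4))
# flip the tool half a turn, hover over the collar again from the other side
p=[.59,.03,.25]; y=np.radians(20)
r.move_ptp(p,list(down(y))); st()
d=snap("wrist","w2",s=1.25)
for n,q in dict(axis=(.5721,.0174,.067),hole=(.6337,.0173,.06),handle=(.531,-.0303,.115),eye=(.6116,.0641,.07),mark=(.4704,.0192,.06)).items(): print(n,(w2px(d,q)*1.25).round(1))
E
```

```text
axis [0.5726 0.022  0.067 ]
hole [0.6348 0.0196 0.06  ]
eye [0.6137 0.0664 0.07  ]
mark [0.4711 0.0217 0.06  ]
handle [ 0.535  -0.0296  0.115 ]
 t12.03 [0.59 0.03 0.25] F [ 0.4 -1.2  0.4] gap0.0879 q6 -0.50
axis [382.5 229.6]
hole [448.4 250.6]
handle [307.8 284.4]
eye [445.8 194.8]
mark [269.8 185.8]
```

View pics/w2.png

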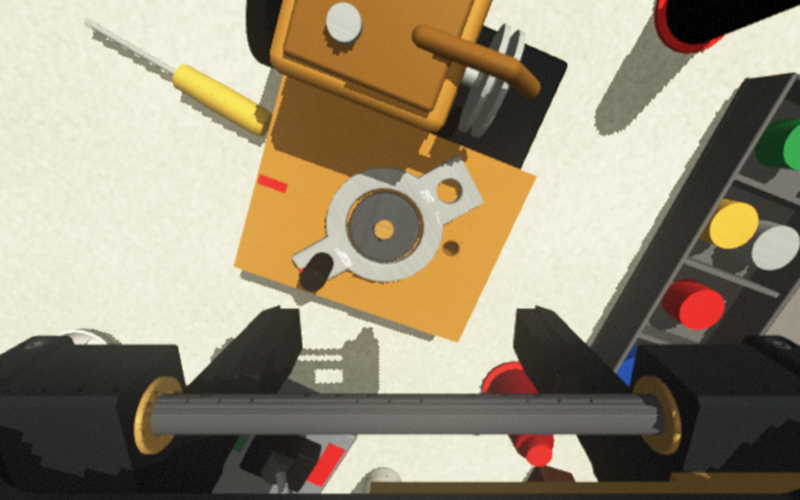

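```bash
python3 - <<'E'
from h import *
d=dict(np.load('pics/w2.npz'))
for n,uv,z in [("axis",(384,230),.067),("hole",(451,248.5),.06),("eye",(450,190.5),.07),("mark",(272.5,184),.06),("handle",(313,284),.115)]:
    print(n,px2w(d,np.array(uv)/1.25,z).round(4))
E
```

```text
axis [0.5735 0.0175 0.067 ]
hole [0.6351 0.0199 0.06  ]
eye [0.6136 0.0686 0.07  ]
mark [0.4722 0.0215 0.06  ]
handle [ 0.5347 -0.0286  0.115 ]
```

```bash
python3 - <<'E'
from h import *
c=np.array([.5727,.0197]); R=.062
P=lambda a,z:[c[0]+R*np.cos(np.radians(a)),c[1]+R*np.sin(np.radians(a)),z]
D=lambda a:list(down(np.radians(a+180)))
r.move_ptp(P(-130,.16),D(-130)); st()
r.servo_line(P(-130,.086),v=.15); st("down")
r.grab(15); st("grip")
for a in np.linspace(-130,-180.7,8)[1:]:
    r.servo_line(P(a,.086),D(a),v=.08); st(round(a,1))
r.ungrasp(); st("open")
r.servo_line(P(-180.7,.17),v=.25)
r.move_ptp([.60,.03,.25],D(-160)); st()
snap("wrist","w3",(170,100,410,260),3.3)
E
```

```text
t12.74 [ 0.5336 -0.0279  0.1608] F [ 0.7  1.  -0. ] gap0.0883 q6 -1.14
down t13.38 [ 0.5338 -0.0277  0.0869] F [0.8 0.2 0.2] gap0.0881 q6 -1.15
grip t14.43 [ 0.5331 -0.0274  0.086 ] F [ 3.9  3.  -1.3] gap0.0193 q6 -1.15
-137.2 t14.70 [ 0.5273 -0.0219  0.086 ] F [ 2.7  3.8 -1.3] gap0.0193 q6 -1.02
-144.5 t14.97 [ 0.5224 -0.0161  0.086 ] F [ 3.4  4.1 -2.9] gap0.0195 q6 -0.88
-151.7 t15.25 [ 0.5183 -0.0097  0.086 ] F [ 2.8  2.6 -2.6] gap0.0193 q6 -0.75
-159.0 t15.53 [ 0.5149 -0.0027  0.086 ] F [ 3.6  1.8 -2.8] gap0.0194 q6 -0.61
-166.2 t15.80 [0.5125 0.0047 0.086 ] F [ 1.6  2.6 -2.3] gap0.0192 q6 -0.47
-173.5 t16.07 [0.511  0.0124 0.086 ] F [ 0.   1.5 -0.5] gap0.0194 q6 -0.33
-180.7 t16.35 [0.5104 0.0203 0.086 ] F [-1.1  0.7 -0.1] gap0.0193 q6 -0.19
open t17.44 [0.5107 0.0205 0.086 ] F [0.2 0.1 0.2] gap0.0882 q6 -0.18
 t18.48 [0.5984 0.0302 0.2473] F [ 0.  -0.3 -0.1] gap0.0877 q6 -0.49
```

View pics/w3.png

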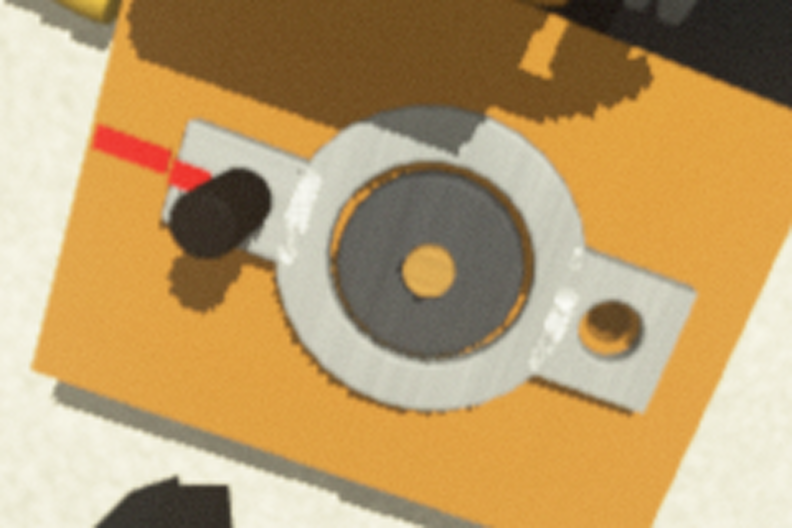

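```bash
python3 - <<'E'
from h import *
d=dict(np.load('pics/w3.npz'))
P={}
for n,uv,z in [("axis",(429,271),.067),("eye",(611,330),.07),("markA",(98,138),.06),("markB",(168,161),.06),("ptrA",(172,172),.07),("ptrB",(207,184),.07),("deckTR",(792,0),.06),
 ("earTL",(188,121),.07),("earBL",(163,220),.07),("eyeearT",(694,291),.07),("eyeearB",(642,412),.07)]:
    P[n]=px2w(d,(170+uv[0]/3.3,100+uv[1]/3.3),z); print(n,P[n].round(4))
for a,b in [("eye","axis"),("axis","markA"),("markB","markA"),("axis","ptrA"),("eye","ptrA"),("eye","markA"),("earTL","earBL"),("eyeearT","eyeearB")]:
    v=P[a]-P[b]; print(a,b,np.linalg.norm(v[:2]).round(4),np.degrees(np.arctan2(v[1],v[0])).round(2))
E
```

```text
axis [0.5732 0.0179 0.067 ]
eye [0.6348 0.0201 0.07  ]
markA [0.4611 0.0215 0.06  ]
markB [0.4837 0.0219 0.06  ]
ptrA [0.4883 0.0215 0.07  ]
ptrB [0.4995 0.0216 0.07  ]
deckTR [0.65   0.1338 0.06  ]
earTL [0.4891 0.0383 0.07  ]
earBL [0.4894 0.0059 0.07  ]
eyeearT [0.655  0.0413 0.07  ]
eyeearB [ 0.6549 -0.003   0.07  ]
eye axis 0.0617 2.06
axis markA 0.1121 -1.82
markB markA 0.0226 1.2
axis ptrA 0.0849 -2.46
eye ptrA 0.1465 -0.56
eye markA 0.1738 -0.44
earTL earBL 0.0325 90.46
eyeearT eyeearB 0.0443 89.93
```

The pointer lies in line with the mark: y 0.0215 against 0.0218, under 0.3°. Next I hover over the red pin.

```bash
python3 - <<'E'
from h import *
y=float(np.radians(81))
r.move_ptp([.534,.30,.25],list(down(y))); st()
d=snap("wrist","w4",s=1.25); print(w2px(d,[.5329,.3267,.11])*1.25)
E
```

```text
t19.60 [0.534  0.2989 0.2496] F [-0.  -0.7 -0.3] gap0.0883 q6 -1.09
[444.12246958 229.54950324]
```

View pics/w4.png

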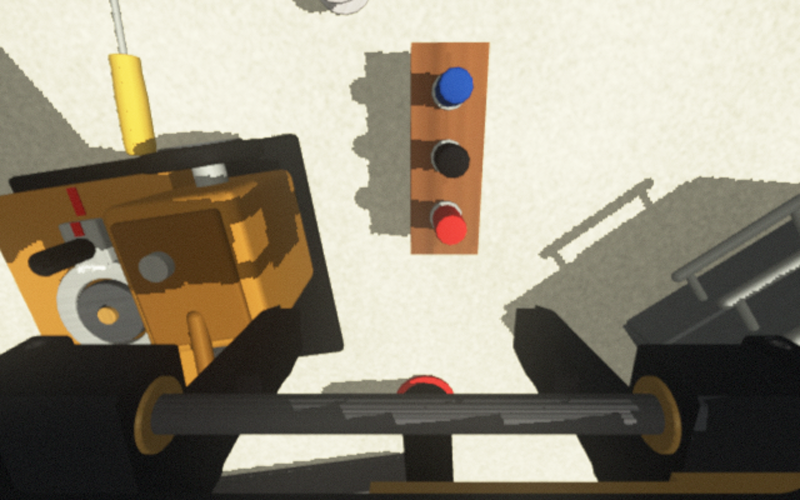

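```bash
python3 - <<'E'
from h import *
d=dict(np.load('pics/w4.npz')); P=[px2w(d,np.array(u)/1.25,.11) for u in[(452,229),(452,160),(456,86)]]
for p in P: print(p.round(4))
v=P[0]-P[2]; print(np.linalg.norm(v),np.degrees(np.arctan2(v[1],v[0])))
im=cv2.imread('pics/w4_full.png').astype(int); m=(im[...,2]>120)&(im[...,2]>2.2*im[...,1])&(im[...,2]>2.2*im[...,0]); m[:150]=0;m[205:]=0
ys,xs=np.where(m[:, :400]); k=xs>300; print(xs[k].min()*1.25,xs[k].max()*1.25,ys[k].min()*1.25,ys[k].max()*1.25)
E
```

```text
[0.5334 0.3325 0.11  ]
[0.4837 0.3388 0.11  ]
[0.4362 0.3475 0.11  ]
0.09831344025693041 -8.747789117626429
435.0 465.0 207.5 243.75
```

```bash
python3 - <<'E'
from h import *
y=float(np.radians(81.2)); q=list(down(y)); p=[.5336,.330]
r.servo_line(p+[.14],q,v=.2); r.servo_line(p+[.078],v=.12); st("down")
r.grab(30); st("grip")
r.servo_line(p+[.20],v=.15); st("up"); r.servo_line(p+[.275],v=.25); 
h=[.635,.0198]
r.servo_line(h+[.275],list(down(0.0)),v=.25); st("over")
r.servo_line(h+[.16],v=.2); st("hover")
a=snap("wrist","w5"); b=snap("scene","s5")
print(w2px(a,h+[.07]),w2px(a,h+[.092]),w2px(b,h+[.07]),w2px(b,h+[.092]))
A=cv2.imread('pics/w5_full.png')[130:290,200:440]; B=cv2.imread('pics/s5_full.png')[150:270,240:400]
cv2.imwrite('pics/c5.png',np.hstack([cv2.resize(A,(480,360),interpolation=2)[:, :],cv2.resize(B,(320,240),interpolation=2) if 0 else cv2.copyMakeBorder(cv2.resize(B,(320,240),interpolation=2),0,120,0,0,0)]))
E
```

```text
down t21.03 [0.5342 0.3302 0.0788] F [-0.   0.9  0.1] gap0.0880 q6 -1.05
grip t22.03 [0.5337 0.3303 0.0781] F [0.2 1.3 0.3] gap0.0229 q6 -1.05
up t23.00 [0.5329 0.3296 0.1987] F [-0.2  0.1 -1.1] gap0.0230 q6 -1.05
over t25.02 [0.6346 0.0206 0.2747] F [-0.2 -0.8  0.2] gap0.0229 q6 -0.16
hover t25.74 [0.6358 0.02   0.1613] F [-0.  -0.6 -0.4] gap0.0229 q6 -0.16
[324.34448081 206.20905186] [324.25892167 215.91509719] [291.6174835  221.61056978] [291.25188359 214.96157473]
```

View pics/c5.png

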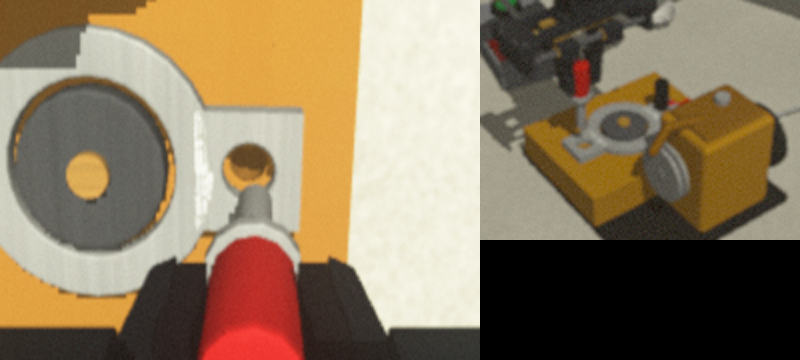

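```bash
python3 - <<'E'
from h import *
d=dict(np.load('pics/w5.npz')); C=lambda uv:((uv[0]-200)*2,(uv[1]-130)*2.25)
for z in(.192,.148,.142,.092): print(z,np.round(C(w2px(d,[.635,.0198,z])),1))
for z,x in((.07,(248,168)),): print(px2w(d,(200+x[0]/2,130+x[1]/2.25),z))
print(px2w(d,(200+254/2,130+191/2.25),.092)); o=st()
im=cv2.imread('pics/w5_full.png')[195:260,285:360]; cv2.imwrite('pics/c6.png',cv2.resize(im,None,fx=8,fy=8,interpolation=2))
E
```

```text
0.192 [247.1 378.6]
0.148 [247.9 272.4]
0.142 [248.  261.7]
0.092 [248.5 193.3]
[0.63473035 0.02108353 0.07      ]
[0.63698289 0.0205892  0.092     ]
 t25.84 [0.6364 0.0198 0.1623] F [ 0.6  0.8 -1.1] gap0.0230 q6 -0.16
```

View pics/c6.png

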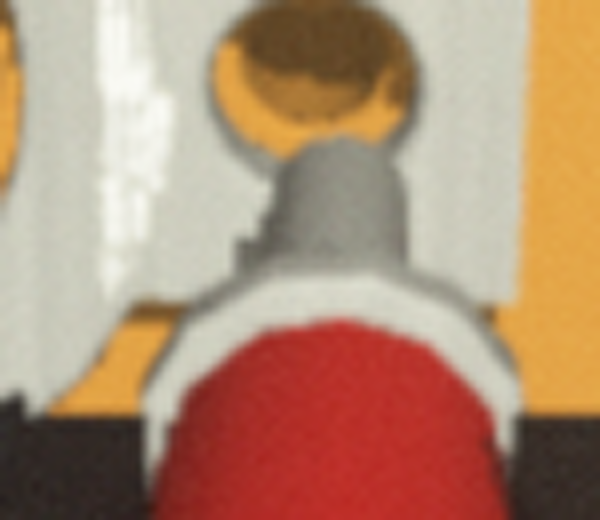

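```bash
cat > ins.py <<'E'
from h import *
import sys
x,y=float(sys.argv[1]),float(sys.argv[2]); 
z=.135; r.servo_line([x,y,z],v=.1)
while z>.089:
    z-=.004; r.servo_line([x,y,max(z,.088)],v=.05); o=st(round(z,3)); F=np.array(o["wrist_force"])
    if F[2]>10: print("stop"); break
E
python3 ins.py .633 .0203
```

```text
0.131 t26.49 [0.6331 0.0203 0.1312] F [-1.   0.3 -1.6] gap0.0230 q6 -0.16
0.127 t26.74 [0.6328 0.0203 0.1267] F [ 0.1  0.3 -0.8] gap0.0231 q6 -0.16
0.123 t26.99 [0.6327 0.0203 0.1225] F [-0.2 -0.2 -0.7] gap0.0232 q6 -0.16
0.119 t27.24 [0.6327 0.0203 0.1186] F [ 0.2  0.8 -0.9] gap0.0230 q6 -0.16
0.115 t27.49 [0.6327 0.0203 0.1146] F [-0.3  0.8 -1.8] gap0.0231 q6 -0.16
0.111 t27.74 [0.6328 0.0203 0.1106] F [-0.7 -0.1 -0.5] gap0.0235 q6 -0.16
0.107 t27.99 [0.6327 0.0203 0.1066] F [ 0.  -1.   0.2] gap0.0231 q6 -0.16
0.103 t28.24 [0.6327 0.0203 0.1026] F [-0.4 -0.1 -0.3] gap0.0229 q6 -0.16
0.099 t28.49 [0.6327 0.0203 0.0986] F [ 0.1 -0.1 -0.5] gap0.0231 q6 -0.16
0.095 t28.74 [0.6328 0.0203 0.0946] F [ 0.4 -0.3 -0.5] gap0.0233 q6 -0.16
0.091 t28.99 [0.6328 0.0203 0.0906] F [ 0.4  0.7 -1.5] gap0.0232 q6 -0.16
0.087 t29.24 [0.6331 0.0203 0.088 ] F [ 0.8  0.3 -0.1] gap0.0233 q6 -0.16
```

```bash
python3 - <<'E'
from h import *
z=.088; 
while z>.082:
    z-=.0015; r.servo_line([.633,.0203,z],v=.03); o=st(round(z,4))
    if o["wrist_force"][2]>6: break
r.ungrasp(); st("open")
r.servo_line([.633,.0203,.17],v=.2)
r.servo_line([.62,.0,.26],v=.3); st()
a=snap("wrist","w7",s=1.25)
E
```

```text
0.0865 t29.49 [0.6332 0.0203 0.0878] F [-2.8 -0.3  7.5] gap0.0234 q6 -0.16
open t30.53 [0.633  0.0203 0.0865] F [-0.1  0.3  0.7] gap0.0882 q6 -0.16
 t31.56 [ 6.196e-01 -2.000e-04  2.593e-01] F [-0.   0.1 -0.6] gap0.0882 q6 -0.19
```

View pics/w7.png

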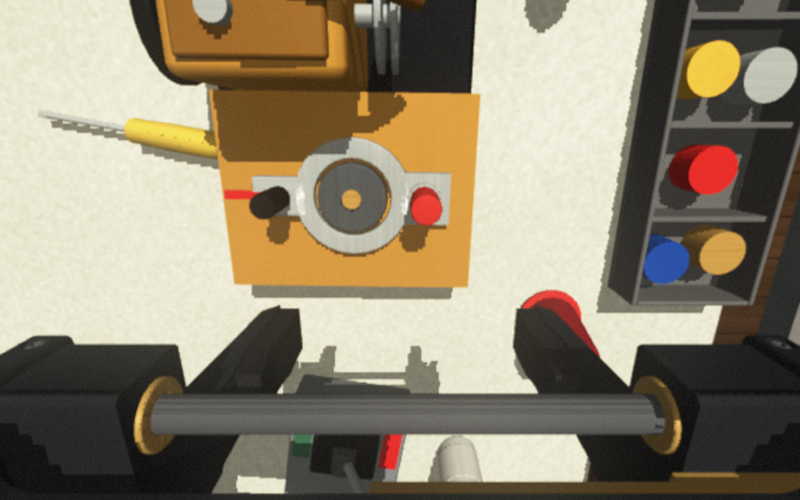

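The pin stands upright in the eye at (426,205), with its flange on the collar; contact came at the expected home height. Now the button.

```bash
python3 - <<'E'
from h import *
q=list(down(np.radians(-45))); p=[.533,-.3635]
r.servo_line([.60,-.05,.30],v=.3)
r.move_ptp(p+[.26],q); r.grab(10); st()
r.servo_line(p+[.076],v=.2); st()
z=.073
while z>.054:
    z-=.0015; r.servo_line(p+[z],v=.03); o=st(round(z,4))
    if o["wrist_force"][2]>12: break
r.dwell(.3)
r.servo_line(p+[.15],v=.2); r.move_ptp([.30,-.45,.28],q); st()
b=snap("scene","s8",(210,90,490,300),2.85); snap("top","t8")
E
```

```text
t34.51 [ 0.533  -0.3635  0.26  ] F [-0.5  0.4 -0.3] gap0.0002 q6 0.00
 t35.58 [ 0.5338 -0.3643  0.0774] F [ 0.8 -0.1  1.4] gap0.0003 q6 0.00
0.0715 t35.88 [ 0.5331 -0.3636  0.072 ] F [0.3 0.1 0.5] gap0.0005 q6 0.00
0.07 t36.12 [ 0.533  -0.3635  0.07  ] F [ 0.4  0.6 -0.3] gap0.0009 q6 0.00
0.0685 t36.38 [ 0.5329 -0.3634  0.0683] F [-0.6  0.1  0.5] gap0.0007 q6 0.00
0.067 t36.62 [ 0.5332 -0.3637  0.0672] F [-0.5  0.3  1.6] gap0.0004 q6 0.00
0.0655 t36.88 [ 0.5332 -0.3637  0.0657] F [1.  0.1 3.2] gap0.0004 q6 0.00
0.064 t37.12 [ 0.5332 -0.3637  0.0642] F [ 0.2 -0.5  3.3] gap0.0000 q6 0.00
0.0625 t37.38 [ 0.5332 -0.3637  0.0627] F [ 1.5 -0.4  3.8] gap0.0003 q6 0.00
0.061 t37.62 [ 0.5332 -0.3637  0.0614] F [0.5 0.6 5.5] gap0.0003 q6 0.00
0.0595 t37.88 [ 0.5333 -0.3637  0.0613] F [-2.8  3.5 15.3] gap0.0005 q6 0.00
 t39.86 [ 0.3005 -0.4494  0.2788] F [-0.5  0.3 -0.1] gap0.0003 q6 -0.42
```

View pics/s8.png

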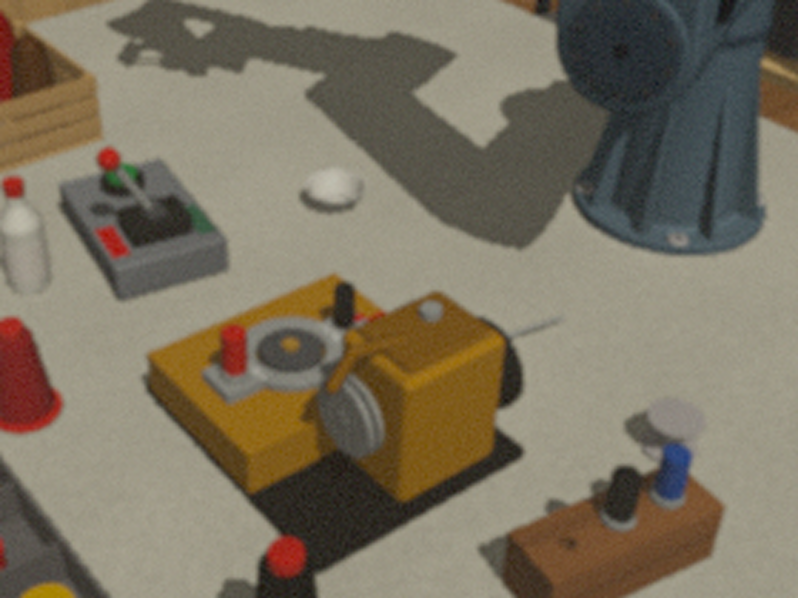

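The picture shows the lever over at the red side, ball at (108,158). The pin is home at (233,350), the blue and black pins are still in the rack, and nothing else has moved. The arm is clear.

```bash
python3 -c "
from rig import r
r.finish_job(); print(r.get_obs()['t'])"
```

```text
the job is handed in; nothing more can be done
the job is handed in; nothing more can be done
```

The machine is locked out and the job is handed in, with the arm clear of everything. The robot clock read 39.9 s at the last check, against the 72 s limit. No verdict was reported.

1. **Isolator lever:** I pushed it over to the red side until it met its stop, where the force rose to about 13 N. A picture shows the ball over the red patch.
2. **Lock collar:** I turned it clockwise by its handle. The pointer lies within about 0.3 mm of the mark's line.
3. **Locking pin:** It went in without side load. Contact came at 7.5 N, at the expected home height, and it stands upright with its flange on the collar.
4. **Start button:** I pressed it about 6 mm to its stop (15 N) and released it.

In the final scene picture the lever and pin are in place, the blue and black pins are still in the rack, and the other things in view have not moved. The last top-camera picture was saved but not viewed.

One disagreement came up: the top and wrist cameras differed by 2–3 mm on most machine points, and by about 6 mm on the red pin's position. Before inserting the pin I looked again from close by and shifted it about 2 mm. No check failed.

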